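# Seat a hard drive in its enclosure and snug its thumbscrew

### The arm

A 6-joint arm with a two-finger parallel gripper is mounted at the origin on the work surface. World frame = base frame: x ahead of the robot, y to its left, z up, the work surface at z = 0. Lengths are in mm, angles in rad, forces in N, time in s.
With the tool pointing down it reaches from about 350 to 775 mm from the base axis. Payload 7.3 kg.
Tool frame: the origin (TCP) lies at the very end of the fingers, on their centre line; the grasp point (between the pads) lies 19 mm behind it; z points along the fingers, y is the line along which they close (so a half turn about z gives the same grasp; the last joint's range is limited). The gripper opens to 92 mm and grips with 3 to 60 N. Pads are 19 mm wide; open, the fingers measure 130 mm over their backs; the gripper's body (75 mm by 190 mm) begins 47 mm behind the grasp point.
Start: joints at [1.094, 0.342, 1.524, -0, 1.275, -0.146], TCP at [170.506, 496.561, 226.741] pointing down, gripper open.
Joint ranges: [-2.53, 2.53], [-0.77, 2.02], [0.04, 2.7], [-1, 4.14], [0.28, 2.66], [-3.11, 3.11]. Speed limits (rad/s): [2.57, 2.57, 3.14, 3.14, 3.14, 3.14].

### API

Orientations are given as [roll, pitch, yaw] about the fixed x, y, z axes, in that order (R = Rz(yaw) Ry(pitch) Rx(roll)).
In Python, from plant import get_obs, vision, workorder gives the robot as it stands.
- The arm moves only by the shell command python3 -m pendant 'ROWS' [OPENING]. ROWS is a JSON object of lists of equal length, an entry for each row: "dp": the shift along the tool's x, y, z in m, a list of three; "rotation": the turn, a rotation vector about the tool's x, y, z in rad, a list of three. A call has 1 to 8 rows; each row is the pose to reach, as a shift and turn from the pose commanded when the call began, along the tool's axes at that moment; what a row does not reach only later rows make up. A row lasts 1/8 s, in which the tool goes at most 62.5 mm and 10.7 degrees, less where a joint would pass 70% of its speed; a pose out of reach is approached as far as the arm can. A call with a gripper value outside its range is refused whole. OPENING is the finger opening in m, from 0 to 0.0918, set as the call begins (- or left out, the last holds). The fingers move at their own pace and stop on an object; the grip force is fixed at half the most. Time passes only in rows, so rows that repeat a pose let the fingers close. It gives the time, the measured TCP pose, the force, the opening and the grip force at its end, in the units of the state.
- get_obs(): the state, without advancing time (a new reading comes with each control period).
- vision.capture(name): name is "scene" or "top"; returns a dict with "pixels" (420x560x3 uint8, red, green, blue), "vfov" (degrees; the focal length in pixels is half the picture's height over the tangent of half this angle, whatever the lens; pixels are square), "cx", "cy" (the principal point, pixels), "dist" ([k1, k2, p1, p2, k3] as OpenCV has them; the pictures are not rectified), "pose" (4x4, takes a point from camera to world coordinates). Camera axes: x right, y up, looking along -z (the intrinsics and any distortion apply to the point x, -y, -z); pixel columns grow to the right and rows downward; lengths in mm; the calibration is good to about 2 mm. A picture is of the moment at which its call begins. There is no depth.
- workorder.close_job(): hands the job in; it is judged then, once.
The state is a dict: "time": time; "joint_positions": joint angles; "dq": joint speeds; "tau": joint torques, N m; "tool_pos": TCP position; "tcp_rot": TCP orientation; "contact_force": force on the tool from outside, world axes, zero at the start; "moment": the same for the moment, N m; "grip_width": finger opening in mm; "finger_force": force on a finger pad.
Only numpy, scipy, OpenCV 4.12 (cv2) and the standard library are available. Lean on these libraries where they do the work, as an engineer would, in place of code of your own. Each camera call takes 0.05 s, during which the arm holds its last target. There are 200 camera calls.

### The job

Push the drive carrier fully home onto the connector of the open enclosure, firmly but without ramming it, so that its slotted tab slides under the head of the loosened brass thumbscrew. Then turn the thumbscrew clockwise until it seats and clamps the tab, stopping as soon as you feel the resistance rise: snug, not forced. Let go, and leave the shell, router, power adapter and screwdriver where they are.

Things in the scene. Friction and masses are not known exactly. Their poses are not given: they have to be found in the camera images.
- chassis: Open base tray of a drive enclosure, fixed on the desk: 210 mm long (x), 164 wide (y). Two silver side rails 27 mm wide along x, flat tops 40 mm above the desk; the channel between them is 110 mm wide (y -55 to 55). Black rear panel, 52 mm high, at +x; the -x end is open, towards the robot. Origin: centre of the footprint, desk height. The drive goes in along +x.
- backplane: Green board with a black socket across the tray's channel, fixed to it; origin and axes are the chassis's. The socket's front faces (x = 47, z 9 to 35 mm) are the hard stop for the drive. A sprung brass contact in it grips the plug over the last 10 mm of travel. Pressing on it with more than 45 N harms it.
- seat (a point): Point on the stop plane of the socket, in the middle of the channel, 20 mm above the desk; axes as the chassis. The drive is home when plug meets it.
- carrier: Loose carrier with a 3.5-inch drive, about 0.7 kg: 151 mm long (x), 106 wide, 29 high; hung on the rails by slick flanges 3 mm thick, reaching to y = +-77, tops 43 mm above the desk. Origin: centre of its underside, 14 mm above the desk; axes as the chassis. Starts 28 to 43 mm short of home. Slides at 2 to 7 N, enters the contact at up to 13 N, then meets the hard stop. Stays where it is left.
- front (a point): Centre of the carrier's black front plate (104 x 29 mm, top edge 43 mm above the desk), on its outer face, towards the robot: the place to push, along the carrier's +x. Once home it is flush with the tray's open end within 1 mm.
- plug (a point): Middle of the carrier's far face, level with seat; a black plug tongue reaches 14 mm beyond it.
- tab (a point): Middle of the top of the grey tab, the near end of the carrier's right-hand (-y) flange: 35 x 23 x 3 mm, with small raised pips and a slot 9 mm wide open towards +x that passes round the screw's shank, under its head, as the carrier goes home. The screw must still be loose then.
- screw: Brass knurled thumbscrew, upright in the right-hand rail (chassis x -84, y -65 mm), started in its thread and loose. Grip 20 mm across, 15 mm high, on a washer face 23 mm across; about 18 mm overall. Origin: about its underside, on its axis; z up, along the axis, which is fixed in the tray. Clockwise from above lowers it, 3 mm a turn. It holds where it is left; nothing blocks the grip from above.
- head (a point): Centre of the top of the thumbscrew's grip, on its axis. It seats after some 0.7 to 3.5 rad; where, only feel tells. Running torque 0.02 N m; once on the tab it rises by about 0.15 N m per rad of turn. Snug: about 0.15 N m (some 20 N on the tab); past 45 N on the tab (some 0.3 N m) the thread strips. The grip is bushed: it gives 0.2 rad or so when snug and springs back when let go.
- shell: Bystander: empty silver shell of the enclosure with black edges, 200 x 66 x 172 mm high, standing on edge. Origin: centre of its underside.
- router: Bystander: flat black router 120 x 170 x 32 mm. Origin: centre of its underside.
- adapter: Bystander: black power adapter brick 105 x 50 x 32 mm. Origin: centre of its underside.
- screwdriver: Bystander: screwdriver with an orange handle, 190 mm long, 26 mm thick, lying flat. Origin: underside, middle of its length.
There are look-alikes about, which are no part of the job. What is shaped like the carrier but purple, red or turquoise is not meant.

How it is judged:
By the outcome, as a careful person would: the job done as asked, in the order asked, and still so for the second after the job is handed in, with the robot touching nothing.
It also fails if it takes over 70 s, if anything falls off the work surface, if the arm or the gripper's body presses on something with over 40 N, if the wrist force passes 120 N, or if a joint passes its speed limit or range.

## Working session

There is one attempt and no reset: what is moved stays moved. The work goes in short steps, Python scripts to look and compute and a shell command to move; the robot and the scene stay as the last step left them, time stands still between calls to the robot, and variables do not carry over. Pictures are saved under pics/ and viewed, at most 10 in all, crops included, and the job is handed in when it is done.

```bash
mkdir -p pics; ls; python3 - <<'E'
from plant import get_obs, vision
import cv2, pickle
o=get_obs(); print(o)
d={}
for n in("scene","top"):
    c=vision.capture(n); d[n]=c
    cv2.imwrite(f"pics/{n}1.png",c["pixels"][:,:,::-1]); print({k:v for k,v in c.items() if k!="pixels"})
pickle.dump(d,open("cap1.pkl","wb"))
E
```

```text
pics
{'time': 0.0, 'joint_positions': array([ 1.09397555e+00,  3.42721068e-01,  1.52503250e+00, -2.65182336e-05,
        1.27536986e+00, -1.46038929e-01]), 'dq': array([ 0.00023337,  0.00067922, -0.00039271, -0.00026195,  0.00025312,
        0.00033086]), 'tau': array([ 5.87968734e-04, -4.31235480e+01, -2.44225377e+01,  7.18339370e-02,
        5.57885470e-02, -1.25299903e-04]), 'tool_pos': array([170.32807551, 496.17157461, 226.04040887]), 'tcp_rot': array([-3.14007449e+00, -1.97670489e-04,  2.81081840e+00]), 'contact_force': array([-0.18798744, -0.26787069, -0.03001079]), 'moment': array([-0.01029319, -0.00896913, -0.01397207]), 'finger_force': 0.0, 'grip_width': 91.74489757086896}
{'vfov': 47.136687986242435, 'cx': 281.89205057061395, 'cy': 213.58811358332534, 'dist': array([-0.00263267,  0.        ,  0.        ,  0.        ,  0.        ]), 'pose': array([[ 6.50422680e-01, -5.97064393e-01,  4.69536418e-01,
         1.03263120e+03],
       [ 7.59396196e-01,  5.24464992e-01, -3.85037518e-01,
        -4.79356296e+02],
       [-1.63632212e-02,  6.07001304e-01,  7.94532354e-01,
         1.04952609e+03],
       [ 0.00000000e+00,  0.00000000e+00,  0.00000000e+00,
         1.00000000e+00]])}
{'vfov': 57.66035402457616, 'cx': 280.01562396535854, 'cy': 197.29543986235885, 'dist': array([-0.01456188,  0.        ,  0.        ,  0.        ,  0.        ]), 'pose': array([[-2.92615706e-02,  9.82190643e-01, -1.85594456e-01,
         2.50621996e+02],
       [-9.99567341e-01, -2.93065020e-02,  2.50189722e-03,
         8.95595497e+00],
       [-2.98178425e-03,  1.85587366e-01,  9.82623243e-01,
         1.16343587e+03],
       [ 0.00000000e+00,  0.00000000e+00,  0.00000000e+00,
         1.00000000e+00]])}
```

View pics/scene1.png

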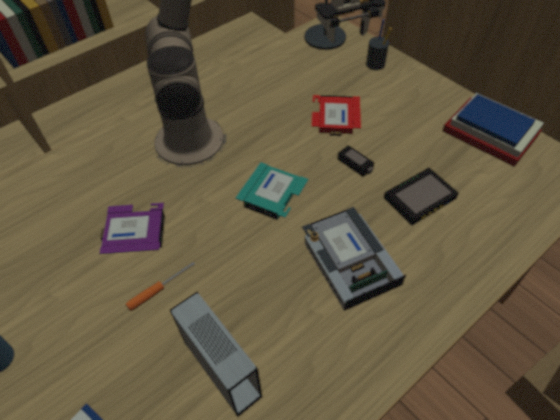

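View pics/top1.png

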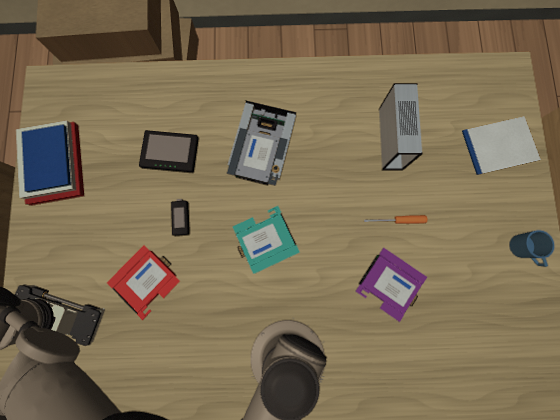

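Both views show the tray with the grey carrier, at top px (262,143) and scene px (352,255). Things that could be taken for the carrier in the top view are red (143,282), turquoise (265,240) and purple (392,284). The grey one in the tray at (262,150) fits the description. The brass screw seems to be near top (276,173) and scene (312,235). I'll check this in a close crop.

```bash
python3 - <<'E'
import cv2, pickle, numpy as np
d=pickle.load(open("cap1.pkl","rb"))
t=cv2.resize(d["top"]["pixels"][95:190,220:305,::-1],None,fx=5.5,fy=5.5,interpolation=cv2.INTER_CUBIC)
s=cv2.resize(d["scene"]["pixels"][200:310,295:410,::-1],None,fx=4.75,fy=4.75,interpolation=cv2.INTER_CUBIC)
im=np.zeros((560,1020,3),np.uint8); im[:t.shape[0],:t.shape[1]]=t; im[:s.shape[0],470:470+s.shape[1]]=s
im=cv2.convertScaleAbs(im,alpha=1.5)
im=cv2.resize(im,(800,439)); cv2.imwrite("pics/crop1.png",im)
for n,(x0,x1,y0,y1) in dict(top=(220,305,95,190),scene=(295,410,200,310)).items():
    p=d[n]["pixels"][y0:y1,x0:x1]; h=cv2.cvtColor(p,cv2.COLOR_RGB2HSV)
    m=cv2.inRange(h,(10,110,60),(28,255,255))
    k,l,st,c=cv2.connectedComponentsWithStats(m)
    for i in range(1,k):
        if st[i,4]>4: print(n,st[i,4],c[i]+[x0,y0], p[l==i].mean(0))
E
```

```text
top 29 [266.10344828 124.37931034] [103.89655172  81.24137931  47.93103448]
top 9 [263.66666667 132.33333333] [90.88888889 73.11111111 45.33333333]
top 29 [275.         168.48275862] [113.62068966  91.13793103  55.27586207]
scene 27 [313.96296296 237.2962963 ] [74.11111111 60.40740741 38.33333333]
scene 27 [356.48148148 266.59259259] [76.33333333 63.62962963 40.48148148]
scene 25 [363.92 275.04] [81.24 64.72 40.36]
```

View pics/crop1.png

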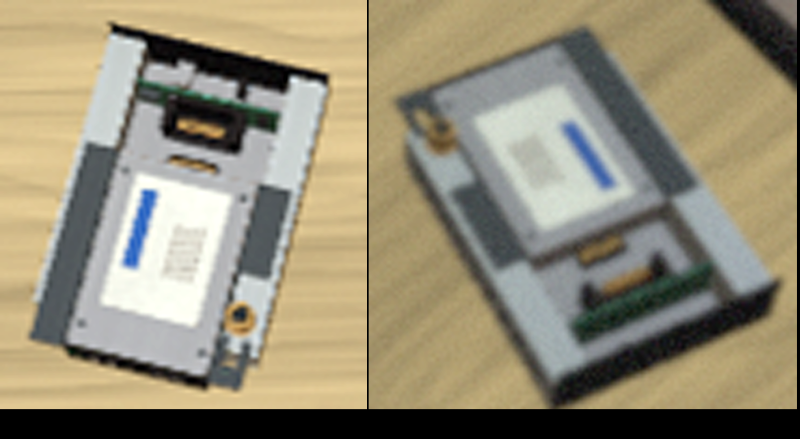

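The crop confirms it. The grey carrier is in the tray about 35 mm short of home, and its tab with the open slot is next to the brass screw: crop (240,318), so top px about (275.5,168.5), and scene px about (314,236). Next I'll measure by triangulation.

```bash
cat > geo.py <<'E'
import cv2, numpy as np
def K(c):
    f=c["pixels"].shape[0]/2/np.tan(np.radians(c["vfov"]/2)); return np.array([[f,0,c["cx"]],[0,f,c["cy"]],[0,0,1.]])
def rays(c,px):
    n=cv2.undistortPoints(np.array(px,float).reshape(-1,1,2),K(c),c["dist"]).reshape(-1,2)
    d=np.c_[n[:,0],-n[:,1],-np.ones(len(n))]@c["pose"][:3,:3].T
    return c["pose"][:3,3],d/np.linalg.norm(d,axis=1)[:,None]
def plane(c,px,z):
    o,d=rays(c,px); return o+d*((z-o[2])/d[:,2])[:,None]
def tri(c1,p1,c2,p2):
    o1,d1=rays(c1,p1); o2,d2=rays(c2,p2); out=[]
    for a,b in zip(d1,d2):
        s=np.linalg.lstsq(np.c_[a,-b],o2-o1,rcond=None)[0]; P,Q=o1+s[0]*a,o2+s[1]*b
        out.append(np.r_[(P+Q)/2,np.linalg.norm(P-Q)])
    return np.array(out)
def project(c,P):
    q=(np.atleast_2d(P)-c["pose"][:3,3])@c["pose"][:3,:3]
    return cv2.projectPoints(q*[1,-1,-1],np.zeros(3),np.zeros(3),K(c),c["dist"])[0].reshape(-1,2)
E
python3 - <<'E'
import pickle
from geo import *
np.set_printoptions(precision=2,suppress=True)
d=pickle.load(open("cap1.pkl","rb")); T,S=d["top"],d["scene"]
R={}
for n,(x0,x1,y0,y1) in dict(top=(235,285,125,180),scene=(320,380,215,275)).items():
    p=d[n]["pixels"][y0:y1,x0:x1].astype(float)
    g=cv2.resize(p.astype(np.uint8),None,fx=4,fy=4,interpolation=cv2.INTER_CUBIC); h=cv2.cvtColor(g,cv2.COLOR_RGB2HSV)
    thr=np.percentile(h[...,2],99)*0.85
    m=((h[...,2]>thr)&(h[...,1]<60)).astype(np.uint8)
    m=cv2.morphologyEx(m,cv2.MORPH_CLOSE,np.ones((25,25)))
    cs=cv2.findContours(m,0,2)[0]; c=max(cs,key=cv2.contourArea)
    b=cv2.boxPoints(cv2.minAreaRect(c)); b=(b+.5)/4-.5+[x0,y0]; R[n]=b; print(n,cv2.contourArea(c)/16,b)
for n in R:
    w=plane(d[n],R[n],43); e=np.diff(np.r_[w,w[:1]],axis=0)[:,:2]
    print(n,"z43",w[:,:2].mean(0),"lens",np.linalg.norm(e,axis=1),"ang",np.degrees(np.arctan2(e[:,1],e[:,0])))
print("label ctr tri",tri(T,[R["top"].mean(0)],S,[R["scene"].mean(0)]))
print("screw tri",tri(T,[[275.3,168.5]],S,[[313.9,236.9]]))
tc=lambda u,v:(220+u/4.314,95+v/4.314); sc=lambda u,v:(295+(u-368.6)/3.7255,200+v/3.7255)
tp=[tc(108,22),tc(328,75),tc(30,340),tc(240,388)]; sp=[sc(778,283),sc(553,380),sc(590,30),sc(397,103)]
print("rear L,R; flange near-end L; tab near-right",tri(T,tp,S,sp))
E
```

```text
top 705.71875 [[242.67 164.87]
 [250.78 133.94]
 [273.4  139.88]
 [265.29 170.81]]
scene 891.375 [[322.52 231.81]
 [344.97 217.83]
 [365.74 251.18]
 [343.29 265.16]]
top z43 [604.4   69.16] lens [101.48  72.53 101.11  71.38] ang [ -14.91 -107.1   164.44   73.17]
scene z43 [606.81  69.34] lens [ 74.93 112.32  70.74 109.32] ang [ 85.28 -18.01 -96.46 163.89]
label ctr tri [[605.89  70.15  38.6    1.71]]
screw tri [[550.25  18.04  48.36   0.68]]
rear L,R; flange near-end L; tab near-right [[774.53 106.07  45.89   1.52]
 [728.73 -51.57  46.9    0.02]
 [544.02 168.61  32.16   6.25]
 [503.15  20.08  36.56   4.46]]
```

```bash
cat > go.py <<'E'
import sys, numpy as np
from scipy.spatial.transform import Rotation as Rn
from plant import get_obs
def delta(target,yaw):
    o=get_obs(); R=Rn.from_euler("xyz",o["tcp_rot"]); G=Rn.from_euler("xyz",[np.pi,0,yaw])
    print("t",round(o["time"],2),"pos",o["tool_pos"].round(2),"dp mm",R.inv().apply(np.array(target)-o["tool_pos"]).round(2),"rv",(R.inv()*G).as_rotvec().round(3),"j6",round(o["joint_positions"][5],3))
if __name__=="__main__":
    a=list(map(float,sys.argv[1:])); delta(a[:3],a[3])
E
python3 go.py 482 104 227 2.863
python3 - <<'E'
import pickle
from geo import *
d=pickle.load(open("cap1.pkl","rb")); T=d["top"]
h=cv2.cvtColor(T["pixels"],cv2.COLOR_RGB2HSV); m=cv2.inRange(h,(75,100,50),(98,255,255)); m[:,:200]=0;m[:,330:]=0
k,l,st,c=cv2.connectedComponentsWithStats(m); i=1+st[1:,4].argmax(); y,x=np.where(l==i)
w=plane(T,np.c_[x,y],35)[:,:2]; q=w-[482,104]; j=np.hypot(*q.T).argmin(); print(st[i],w.max(0),"nearest",w[j],np.hypot(*q[j]))
E
```

```text
t 0.1 pos [170.33 496.22 226.12] dp mm [-422.16 -269.73   -0.6 ] rv [-0.001 -0.    -0.052] j6 -0.146
[ 233  206   66   67 1551] [437.48669219 148.21203217] nearest [403.64796201  97.34748389] 78.63394831857975
```

```bash
python3 -m pendant '{"dp":[[-0.053,-0.034,0],[-0.106,-0.068,0],[-0.159,-0.102,0],[-0.212,-0.136,0],[-0.265,-0.17,0],[-0.318,-0.204,0],[-0.37,-0.237,0],[-0.422,-0.27,0]],"rotation":[[0,0,-0.01],[0,0,-0.02],[0,0,-0.03],[0,0,-0.04],[0,0,-0.05],[0,0,-0.052],[0,0,-0.052],[0,0,-0.052]]}' 0.03; python3 go.py 482 104 22 2.863
```

```text
time: 1.1
tool_pos: [482.2, 103.1, 226.6]
tcp_rot: [3.141, -0.0, 2.863]
contact_force: [0.2, -0.2, -0.2]
grip_width: 30.4
finger_force: 0.0
t 1.1 pos [482.17 103.06 226.56] dp mm [  0.36   0.81 204.56] rv [ 0. -0. -0.] j6 -1.237
```

```bash
python3 -m pendant '{"dp":[[0,0.001,0.05],[0,0.001,0.1],[0,0.001,0.15],[0,0.001,0.19],[0,0.001,0.204],[0,0.001,0.204]],"rotation":[[0,0,0],[0,0,0],[0,0,0],[0,0,0],[0,0,0],[0,0,0]]}'; python3 - <<'E'
from plant import vision
from geo import *
for n,(x0,x1,y0,y1) in dict(top=(215,305,90,200),scene=(270,400,180,300)).items():
    c=vision.capture(n); cv2.imwrite("pics/%s2.png"%n,cv2.resize(c["pixels"][y0:y1,x0:x1,::-1],None,fx=5,fy=5,interpolation=2))
E
```

```text
time: 1.85
tool_pos: [481.4, 105.9, 22.5]
tcp_rot: [-3.141, -0.001, 2.863]
contact_force: [0.4, 0.4, -0.1]
grip_width: 29.9
finger_force: 0.0
```

View pics/scene2.png

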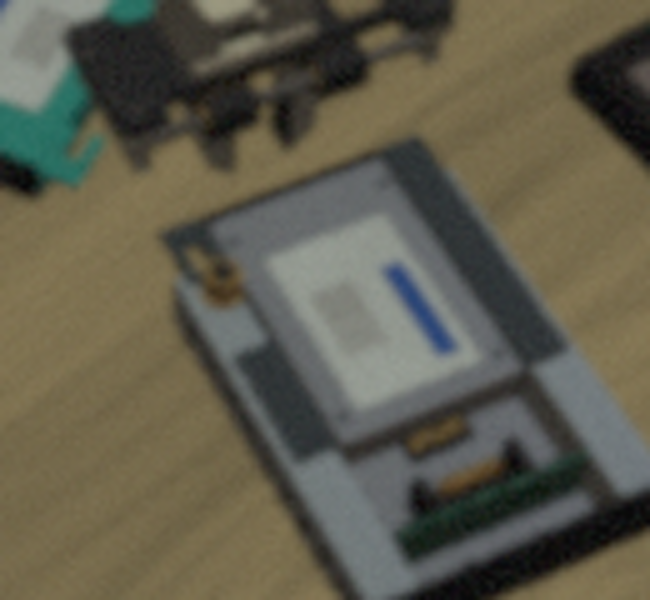

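The crop shows the open fingers at (215,150) and (290,130), standing in front of the black front plate. They are clear of the turquoise decoy, and the screw is free at (220,280). I'll approach now.

```bash
python3 -m pendant '{"dp":[[-0.005,0,0],[-0.01,0,0],[-0.014,0,0],[-0.017,0,0],[-0.02,0,0],[-0.023,0,0],[-0.026,0,0],[-0.029,0,0]],"rotation":[[0,0,0],[0,0,0],[0,0,0],[0,0,0],[0,0,0],[0,0,0],[0,0,0],[0,0,0]]}'; python3 -m pendant '{"dp":[[-0.003,0,0],[-0.006,0,0],[-0.009,0,0],[-0.012,0,0]],"rotation":[[0,0,0],[0,0,0],[0,0,0],[0,0,0]]}'
```

```text
time: 2.95
tool_pos: [509.6, 97.9, 22.7]
tcp_rot: [3.142, -0.0, 2.863]
contact_force: [0.2, -0.4, -0.0]
grip_width: 30.1
finger_force: 0.0
time: 3.45
tool_pos: [520.9, 94.6, 22.6]
tcp_rot: [-3.141, -0.001, 2.863]
contact_force: [-3.3, 1.1, 1.1]
grip_width: 29.9
finger_force: 1.6
```

```bash
python3 -m pendant '{"dp":[[-0.002,0,0],[-0.004,0,0],[-0.006,0,0],[-0.008,0,0]],"rotation":[[0,0,0],[0,0,0],[0,0,0],[0,0,0]]}';  python3 -m pendant '{"dp":[[-0.001,0,0],[-0.002,0,0],[-0.003,0,0],[-0.004,0,0]],"rotation":[[0,0,0],[0,0,0],[0,0,0],[0,0,0]]}';  python3 -m pendant '{"dp":[[-0.001,0,0],[-0.002,0,0],[-0.003,0,0],[-0.003,0,0]],"rotation":[[0,0,0],[0,0,0],[0,0,0],[0,0,0]]}'
```

```text
time: 3.95
tool_pos: [528.8, 92.3, 22.6]
tcp_rot: [3.142, -0.0, 2.863]
contact_force: [-2.9, 1.3, -1.8]
grip_width: 29.8
finger_force: 1.1
time: 4.45
tool_pos: [532.6, 91.3, 22.7]
tcp_rot: [3.142, 0.0, 2.863]
contact_force: [-2.0, 1.2, -1.9]
grip_width: 29.9
finger_force: 1.1
time: 4.95
tool_pos: [534.9, 90.6, 22.7]
tcp_rot: [-3.142, -0.001, 2.863]
contact_force: [-5.2, 0.4, 0.3]
grip_width: 29.9
finger_force: 2.6
```

```bash
for i in 1 2; do :; done; python3 -m pendant '{"dp":[[-0.001,0,0],[-0.002,0,0],[-0.003,0,0]],"rotation":[[0,0,0],[0,0,0],[0,0,0]]}';  python3 -m pendant '{"dp":[[-0.001,0,0],[-0.002,0,0]],"rotation":[[0,0,0],[0,0,0]]}'
```

```text
time: 5.32
tool_pos: [538.3, 89.6, 22.7]
tcp_rot: [3.142, -0.0, 2.863]
contact_force: [-3.9, 1.4, -0.4]
grip_width: 30.1
finger_force: 2.3
time: 5.58
tool_pos: [538.3, 89.6, 22.7]
tcp_rot: [-3.141, -0.004, 2.863]
contact_force: [-13.0, 3.7, 7.8]
grip_width: 29.9
finger_force: 6.6
```

```bash
python3 -m pendant '{"dp":[[-0.001,0,0],[-0.002,0,0]],"rotation":[[0,0,0],[0,0,0]]}'
```

```text
time: 5.82
tool_pos: [538.3, 89.6, 22.7]
tcp_rot: [-3.141, -0.008, 2.863]
contact_force: [-19.1, 6.3, 13.8]
grip_width: 29.9
finger_force: 10.0
```

```bash
python3 - <<'E'
from plant import vision
from geo import *
o=[]
for n,(x0,x1,y0,y1) in dict(top=(225,305,95,190),scene=(295,410,200,310)).items():
    c=vision.capture(n); o.append(cv2.resize(c["pixels"][y0:y1,x0:x1,::-1],(400,int(400*(y1-y0)/(x1-x0))),interpolation=2))
h=max(i.shape[0] for i in o); im=np.hstack([np.pad(i,((0,h-i.shape[0]),(0,0),(0,0))) for i in o])
cv2.imwrite("pics/c3.png",cv2.convertScaleAbs(im,alpha=1.6))
E
```

```text
(no output)
```

View pics/c3.png

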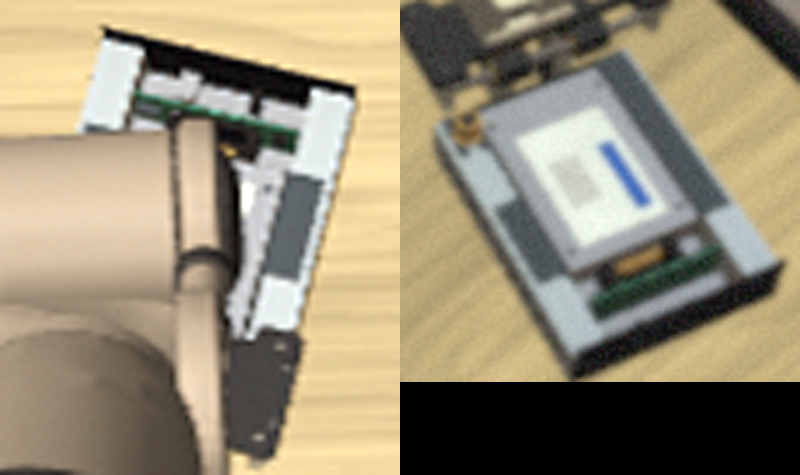

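```bash
python3 - <<'E'
import pickle
from plant import vision
from geo import *
np.set_printoptions(precision=1,suppress=True)
old=pickle.load(open("cap1.pkl","rb"))["scene"]; c=vision.capture("scene"); pickle.dump(c,open("cap3.pkl","wb"))
a=-.279; R=np.array([[np.cos(a),np.sin(a)],[-np.sin(a),np.cos(a)]])
ch=lambda px,z:(plane(c,px,z)[:,:2]-[650.7,56.1])@R.T
s=lambda u,v:(295+(u-400)/3.478,200+v/3.478)
print("far edge",ch([s(575,272),s(635,239),s(695,205)],43))
print("tab end/front L corner",ch([s(435,122),s(617,52)],43))
for q in (old,c):
    p=q["pixels"][205:285,315:390]; g=cv2.resize(p,None,fx=4,fy=4,interpolation=2); h=cv2.cvtColor(g,cv2.COLOR_RGB2HSV)
    m=cv2.inRange(h,(100,120,60),(125,255,255)); k,l,st,cc=cv2.connectedComponentsWithStats(m); i=1+st[1:,4].argmax(); print(st[i,4],ch([(cc[i]+.5)/4-.5+[315,205]],43))
E
```

```text
far edge [[ 49.1 -48.5]
 [ 43.9   1.9]
 [ 37.8  54. ]]
tab end/front L corner [[-103.8  -79.8]
 [-102.9   72.4]]
655 [[-34.4  21.8]]
699 [[-6.2 21.9]]
```

The carrier has moved 28 mm and stopped dead. Its far edge is at chassis x≈45 and its front edge is at about -104, so it's home. I'll give it one slightly firmer press, then back off and go up.

```bash
python3 -m pendant '{"dp":[[-0.0008,0,0],[-0.0015,0,0],[-0.0015,0,0]],"rotation":[[0,0,0],[0,0,0],[0,0,0]]}'; python3 -m pendant '{"dp":[[0.003,0,0],[0.01,0,0],[0.035,0,0],[0.035,0,-0.06],[0.035,0,-0.1],[0.035,0,-0.1]],"rotation":[[0,0,0],[0,0,0],[0,0,0],[0,0,0],[0,0,0],[0,0,0]]}' 0.05; python3 - <<'E'
from plant import vision,get_obs
from geo import *
import pickle
np.set_printoptions(precision=1,suppress=True)
d={n:vision.capture(n) for n in("top","scene")}; pickle.dump(d,open("cap4.pkl","wb"))
t=cv2.resize(d["top"]["pixels"][120:190,255:305,::-1],None,fx=7,fy=7,interpolation=2); s=cv2.resize(d["scene"]["pixels"][215:265,295:355,::-1],None,fx=7,fy=7,interpolation=2)
im=np.zeros((490,770,3),np.uint8); im[:490,:350]=t; im[:350,350:770]=s; cv2.imwrite("pics/c4.png",cv2.convertScaleAbs(im,alpha=1.6))
print(get_obs()["joint_positions"])
E
```

```text
time: 6.35
tool_pos: [538.3, 89.6, 22.7]
tcp_rot: [-3.14, -0.011, 2.863]
contact_force: [-21.5, 6.9, 14.8]
grip_width: 30.0
finger_force: 11.4
time: 7.1
tool_pos: [513.4, 97.7, 126.6]
tcp_rot: [3.138, 0.01, 2.863]
contact_force: [0.6, 0.1, -0.7]
grip_width: 50.1
finger_force: 0.0
[ 0.   0.4  1.7 -0.   1.  -1.3]
```

View pics/c4.png

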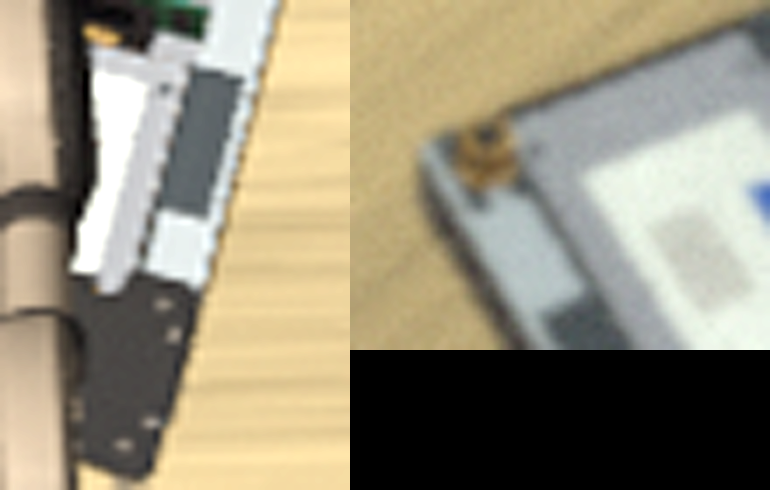

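The crop shows the tab under the screw head: in the scene half the screw is at (485,150), at the front corner, with the slot passed round it.

```bash
python3 - <<'E'
import pickle
from geo import *
np.set_printoptions(precision=1,suppress=True)
T=pickle.load(open("cap1.pkl","rb"))["top"]; S=pickle.load(open("cap4.pkl","rb"))["scene"]
print(tri(T,[[275.6,168.2],[275,168.5]],S,[[314.3,234.3],[314.2,235.5]]), plane(T,[[275.6,168.2]],62),plane(S,[[314.3,234.3]],62))
E
python3 go.py 551 17.5 100 4.3
```

```text
[[549.3  18.1  58.2   3.3]
 [549.4  19.2  52.4   1.4]] [[547.3  16.7  62. ]] [[551.9  17.7  62. ]]
t 7.2 pos [510.7   97.59 123.01] dp mm [-60.74 -65.91  23.11] rv [-1.000e-03  3.000e-03 -1.437e+00] j6 -1.25
```

```bash
python3 -m pendant '{"dp":[[-0.01,-0.01,0],[-0.02,-0.02,0],[-0.03,-0.03,0],[-0.04,-0.04,0.01],[-0.05,-0.05,0.02],[-0.06,-0.06,0.023],[-0.0605,-0.066,0.023],[-0.0605,-0.066,0.023]],"rotation":[[0,0,-0.18],[0,0,-0.36],[0,0,-0.54],[0,0,-0.72],[0,0,-0.9],[0,0,-1.08],[0,0,-1.26],[0,0,-1.437]]}' 0.05;python3 go.py 550.5 17.5 49 4.3
```

```text
time: 8.2
tool_pos: [549.4, 17.0, 97.8]
tcp_rot: [3.139, -0.001, -1.979]
contact_force: [0.2, 0.7, 0.2]
grip_width: 50.0
finger_force: 0.0
t 8.2 pos [549.41  17.    97.78] dp mm [-0.93 -0.91 48.77] rv [ 0.002 -0.001  0.005] j6 -2.842
```

```bash
python3 -m pendant '{"dp":[[-0.001,-0.001,0.015],[-0.001,-0.001,0.03],[-0.001,-0.001,0.04],[-0.001,-0.001,0.044],[-0.001,-0.001,0.044]],"rotation":[[0,0,0],[0,0,0],[0,0,0],[0,0,0],[0,0,0]]}'; python3 go.py 550.5 17.5 49 4.3
```

```text
time: 8.82
tool_pos: [551.2, 18.2, 55.4]
tcp_rot: [3.141, -0.0, -1.984]
contact_force: [0.6, 0.4, 0.6]
grip_width: 49.7
finger_force: 0.0
t 8.82 pos [551.22  18.21  55.43] dp mm [0.94 0.37 6.43] rv [ 0.    -0.    -0.001] j6 -2.835
```

```bash
python3 -m pendant '{"dp":[[0.0005,0,0.003],[0.0005,0,0.006],[0.0005,0,0.006]],"rotation":[[0,0,0],[0,0,0],[0,0,0]]}';  python3 -m pendant '{"dp":[[0,0,0],[0,0,0],[0,0,0],[0,0,0],[0,0,0]],"rotation":[[0,0,0],[0,0,0],[0,0,0],[0,0,0],[0,0,0]]}' 0.017; python3 -c "
from plant import get_obs
from scipy.spatial.transform import Rotation as R
o=get_obs();r=R.from_euler('xyz',o['tcp_rot']).inv();print(r.apply(o['contact_force']),o['moment'])"
```

```text
time: 9.2
tool_pos: [551.0, 17.7, 49.6]
tcp_rot: [3.141, 0.0, -1.983]
contact_force: [0.0, 1.7, 0.0]
grip_width: 50.5
finger_force: 0.0
time: 9.82
tool_pos: [550.2, 18.1, 49.7]
tcp_rot: [3.14, -0.0, -1.983]
contact_force: [-4.0, 2.8, 3.0]
grip_width: 19.2
finger_force: 30.0
[-0.98541014  4.75688729 -2.96504555] [0.46283963 0.92737698 0.04403083]
```

```bash
cat > m.py <<'E'
from plant import get_obs
from scipy.spatial.transform import Rotation as R
o=get_obs();r=R.from_euler('xyz',o['tcp_rot']).inv();print("Ftool",r.apply(o['contact_force']).round(2),"Mz",o['moment'][2].round(4),"yaw",o['tcp_rot'][2].round(3),"j6",o['joint_positions'][5].round(3),"tau6",o['tau'][5].round(4))
E
python3 -m pendant '{"dp":[[0,0.0008,0],[0,0.0008,0]],"rotation":[[0,0,0],[0,0,0]]}'; python3 m.py
python3 -m pendant '{"dp":[[0,0,0.0001],[0,0,0.0002],[0,0,0.0003]],"rotation":[[0,0,0.15],[0,0,0.3],[0,0,0.45]]}'; python3 m.py
```

```text
time: 10.07
tool_pos: [550.2, 18.1, 49.7]
tcp_rot: [3.141, -0.0, -1.983]
contact_force: [-4.3, 1.5, 3.7]
grip_width: 18.9
finger_force: 30.0
Ftool [ 0.31  4.57 -3.71] Mz 0.0551 yaw -1.983 j6 -2.836 tau6 0.0023
time: 10.45
tool_pos: [549.9, 18.3, 49.4]
tcp_rot: [3.141, -0.0, -2.438]
contact_force: [-5.9, 2.2, 5.3]
grip_width: 18.8
finger_force: 30.0
Ftool [ 3.08  5.48 -5.31] Mz -0.0254 yaw -2.438 j6 -2.381 tau6 -1.566
```

```bash
for k in 1 2 3; do python3 -m pendant '{"dp":[[-0.0005,0.001,0]],"rotation":[[0,0,0]]}'|sed -n 2p; python3 m.py; done
```

```text
tool_pos: [549.9, 18.5, 49.5]
Ftool [ 7.02 -0.53 -2.3 ] Mz -0.004 yaw -2.433 j6 -2.384 tau6 0.7789
tool_pos: [549.9, 18.6, 49.5]
Ftool [ 8.9  -4.59 -1.57] Mz 0.0165 yaw -2.43 j6 -2.384 tau6 0.004
tool_pos: [549.9, 18.7, 49.5]
Ftool [10.68 -7.37 -1.52] Mz 0.0346 yaw -2.43 j6 -2.382 tau6 -0.0236
```

```bash
python3 -m pendant '{"dp":[[0.002,-0.0017,0],[0.002,-0.0017,0],[0.002,-0.0017,0]],"rotation":[[0,0,0],[0,0,0],[0,0,0]]}'|sed -n 2p; python3 m.py; python3 -m pendant '{"dp":[[0,0,0]],"rotation":[[0,0,0]]}'|sed -n 2p; python3 m.py
```

```text
tool_pos: [549.8, 18.4, 49.5]
Ftool [ 1.06 -1.53 -0.22] Mz -0.0149 yaw -2.433 j6 -2.385 tau6 -0.0094
tool_pos: [549.7, 18.5, 49.5]
Ftool [ 0.88 -1.81 -0.59] Mz 0.023 yaw -2.433 j6 -2.385 tau6 -0.0025
```

```bash
python3 -m pendant '{"dp":[[0.0001,-0.0003,0.0001],[0.0001,-0.0003,0.00015],[0.0001,-0.0003,0.00015]],"rotation":[[0,0,0.15],[0,0,0.3],[0,0,0.3]]}'|sed -n 2p; python3 m.py; python3 -m pendant '{"dp":[[0,0,0]],"rotation":[[0,0,0]]}'|sed -n 2p; python3 m.py; python3 -m pendant '{"dp":[[0,0,0.0001],[0,0,0.00015],[0,0,0.00015]],"rotation":[[0,0,0.15],[0,0,0.3],[0,0,0.3]]}'|sed -n 2p; python3 m.py; python3 -m pendant '{"dp":[[0,0,0]],"rotation":[[0,0,0]]}'|sed -n 2p; python3 m.py
```

```text
tool_pos: [549.6, 18.6, 49.4]
Ftool [-1.52 -0.09 -0.66] Mz -0.058 yaw -2.732 j6 -2.087 tau6 0.863
tool_pos: [549.6, 18.6, 49.4]
Ftool [-1.37 -0.25 -0.75] Mz 0.0514 yaw -2.73 j6 -2.088 tau6 0.0232
tool_pos: [549.5, 18.8, 49.2]
Ftool [-1.41  1.81 -1.58] Mz 0.0343 yaw -3.03 j6 -1.788 tau6 0.8532
tool_pos: [549.5, 18.8, 49.2]
Ftool [-2.51  2.86 -0.95] Mz 0.0061 yaw -3.03 j6 -1.789 tau6 0.0124
```

```bash
cat > m.py <<'E'
from plant import get_obs, vision
import numpy as np
from scipy.spatial.transform import Rotation as R
F=[];M=[];T=[]
for i in range(8):
    vision.capture("scene"); o=get_obs(); F.append(R.from_euler('xyz',o['tcp_rot']).inv().apply(o['contact_force'])); M.append(o['moment'][2]);T.append(o['tau'][5])
print(round(o["time"],2),"Ftool",np.mean(F,0).round(2),"Mz",np.mean(M).round(4),"+-",(np.std(M)/8**.5).round(4),"tau6",np.mean(T).round(4),np.std(T).round(4),"yaw",o['tcp_rot'][2].round(3),"j6",o['joint_positions'][5].round(3))
E
python3 m.py
python3 -m pendant '{"dp":[[-0.0004,0.0005,0.0001],[-0.0004,0.0005,0.00015],[-0.0004,0.0005,0.00015]],"rotation":[[0,0,0.15],[0,0,0.3],[0,0,0.3]]}'|sed -n 2p; python3 m.py
```

```text
12.72 Ftool [-2.63  4.26 -1.36] Mz 0.0153 +- 0.0098 tau6 -0.0108 0.0119 yaw -3.033 j6 -1.786
tool_pos: [549.6, 19.0, 49.1]
13.5 Ftool [-0.32  4.08 -2.89] Mz 0.0163 +- 0.0101 tau6 0.0372 0.0997 yaw 2.951 j6 -1.485
```

```bash
python3 -m pendant '{"dp":[[0,0.0008,0.0],[0,0.0008,0.0],[0,0.0008,0.0]],"rotation":[[0,0,0.15],[0,0,0.3],[0,0,0.3]]}'|sed -n 2p; python3 m.py;python3 -m pendant '{"dp":[[0,0.0,0.0],[0,0.0,0.0001],[0,0.0,0.0001]],"rotation":[[0,0,0.15],[0,0,0.3],[0,0,0.3]]}'|sed -n 2p; python3 m.py
```

```text
tool_pos: [549.7, 19.3, 48.9]
14.28 Ftool [-0.76 -0.02 -2.26] Mz 0.0131 +- 0.011 tau6 0.0343 0.1004 yaw 2.651 j6 -1.183
tool_pos: [549.8, 19.6, 48.8]
15.05 Ftool [-1.85  0.06 -0.16] Mz -0.0053 +- 0.0086 tau6 0.0349 0.1001 yaw 2.351 j6 -0.883
```

```bash
python3 -m pendant '{"dp":[[-0.0003,0,0.0001],[-0.0003,0,0.00015],[-0.0003,0,0.00015]],"rotation":[[0,0,0.15],[0,0,0.3],[0,0,0.3]]}'|sed -n 2p; python3 m.py;python3 -m pendant '{"dp":[[0,0.0,0.0],[0,0.0,0.0001],[0,0.0,0.0001]],"rotation":[[0,0,0.15],[0,0,0.3],[0,0,0.3]]}'|sed -n 2p; python3 m.py
```

```text
tool_pos: [550.0, 19.7, 48.7]
15.82 Ftool [-0.29  2.54  0.84] Mz 0.0253 +- 0.0086 tau6 0.0375 0.0999 yaw 2.051 j6 -0.584
tool_pos: [550.2, 19.7, 48.6]
16.6 Ftool [1.97 4.49 3.06] Mz 0.0114 +- 0.0101 tau6 0.0409 0.1012 yaw 1.752 j6 -0.285
```

```bash
python3 -m pendant '{"dp":[[0.0004,0.0009,0.0003],[0.0004,0.0009,0.0004],[0.0004,0.0009,0.0004]],"rotation":[[0,0,0.15],[0,0,0.3],[0,0,0.3]]}'|sed -n 2p; python3 m.py
```

```text
tool_pos: [550.6, 19.8, 48.4]
17.38 Ftool [-1.52  0.71 -2.24] Mz 0.0405 +- 0.0065 tau6 0.0491 0.0974 yaw 1.451 j6 0.017
```

```bash
python3 -m pendant '{"dp":[[0,0,0.0001],[0,0,0.00015],[0,0,0.00015]],"rotation":[[0,0,0.15],[0,0,0.3],[0,0,0.3]]}'|sed -n 2p; python3 m.py
```

```text
tool_pos: [550.8, 19.8, 48.2]
18.15 Ftool [-3.44  1.71 -4.92] Mz 0.0573 +- 0.0094 tau6 0.0906 0.1016 yaw 1.151 j6 0.317
```

```bash
python3 -m pendant '{"dp":[[-0.0005,0.0003,-0.0003],[-0.0005,0.0003,-0.0004],[-0.0005,0.0003,-0.0004]],"rotation":[[0,0,0.1],[0,0,0.2],[0,0,0.2]]}'|sed -n 2p; python3 m.py
```

```text
tool_pos: [551.0, 19.6, 48.3]
18.93 Ftool [0.09 2.87 0.63] Mz 0.0706 +- 0.0057 tau6 0.1037 0.065 yaw 0.95 j6 0.517
```

```bash
python3 -m pendant '{"dp":[[0,0.0004,0],[0,0.0004,0.0001],[0,0.0004,0.0001]],"rotation":[[0,0,0.1],[0,0,0.2],[0,0,0.2]]}'|sed -n 2p; python3 m.py
```

```text
tool_pos: [551.1, 19.5, 48.2]
19.7 Ftool [1.95 1.7  2.17] Mz 0.0856 +- 0.0095 tau6 0.1122 0.0665 yaw 0.75 j6 0.716
```

```bash
sed -i 's/"tau6",np.mean(T)/"tau6",np.median(T)/' m.py; python3 m.py; python3 -m pendant '{"dp":[[0.0003,0.0003,0.0003],[0.0003,0.0003,0.0003],[0.0003,0.0003,0.0003]],"rotation":[[0,0,0.1],[0,0,0.2],[0,0,0.2]]}'|sed -n 2p; python3 m.py
```

```text
20.1 Ftool [3.01 0.64 3.5 ] Mz 0.0938 +- 0.0143 tau6 0.0912 0.002 yaw 0.75 j6 0.717
tool_pos: [551.2, 19.3, 48.1]
20.88 Ftool [ 0.18 -1.43 -1.21] Mz 0.1324 +- 0.0102 tau6 0.1282 0.0673 yaw 0.55 j6 0.916
```

```bash
python3 -m pendant '{"dp":[[0,-0.0002,-0.0001],[0,-0.0002,-0.0001],[0,-0.0002,-0.0001]],"rotation":[[0,0,0.07],[0,0,0.13],[0,0,0.13]]}'|sed -n 2p; python3 m.py
```

```text
tool_pos: [551.3, 19.2, 48.1]
21.65 Ftool [-1.41  0.4  -0.97] Mz 0.1446 +- 0.0054 tau6 0.147 0.0398 yaw 0.42 j6 1.047
```

It's snug at about 0.147 N m. I'll release, go straight up and look.

```bash
python3 -m pendant '{"dp":[[0,0,0],[0,0,0],[0,0,0],[0,0,0]],"rotation":[[0,0,0],[0,0,0],[0,0,0],[0,0,0]]}' 0.05; python3 -m pendant '{"dp":[[0,0,-0.02],[0,0,-0.06],[0,0,-0.12],[0,0,-0.16],[0,0,-0.16],[0,0,-0.16]],"rotation":[[0,0,0],[0,0,0],[0,0,0],[0,0,0],[0,0,0],[0,0,0]]}'; python3 - <<'E'
from plant import vision
from geo import *
import pickle
c=vision.capture("scene"); s=cv2.resize(c["pixels"][190:310,290:410,::-1],None,fx=5,fy=5,interpolation=2)
cv2.imwrite("pics/c5.png",cv2.convertScaleAbs(s,alpha=1.6))
a=-.279; R=np.array([[np.cos(a),np.sin(a)],[-np.sin(a),np.cos(a)]])
for q in (pickle.load(open("cap3.pkl","rb")),c):
    g=cv2.resize(q["pixels"][205:285,315:390],None,fx=4,fy=4,interpolation=2); h=cv2.cvtColor(g,cv2.COLOR_RGB2HSV)
    k,l,st,cc=cv2.connectedComponentsWithStats(cv2.inRange(h,(100,120,60),(125,255,255))); i=1+st[1:,4].argmax(); print((plane(q,[(cc[i]+.5)/4-.5+[315,205]],43)[:,:2]-[650.7,56.1])@R.T)
E
```

```text
time: 22.15
tool_pos: [551.5, 19.5, 48.2]
tcp_rot: [-3.142, -0.0, 0.42]
contact_force: [-0.7, 0.4, 0.4]
grip_width: 49.3
finger_force: 0.0
time: 22.9
tool_pos: [550.9, 19.5, 207.3]
tcp_rot: [-3.141, 0.001, 0.42]
contact_force: [-0.3, -0.5, -0.4]
grip_width: 49.9
finger_force: 0.0
[[-6.21324611 21.94295637]]
[[-6.25073157 21.91784712]]
```

View pics/c5.png

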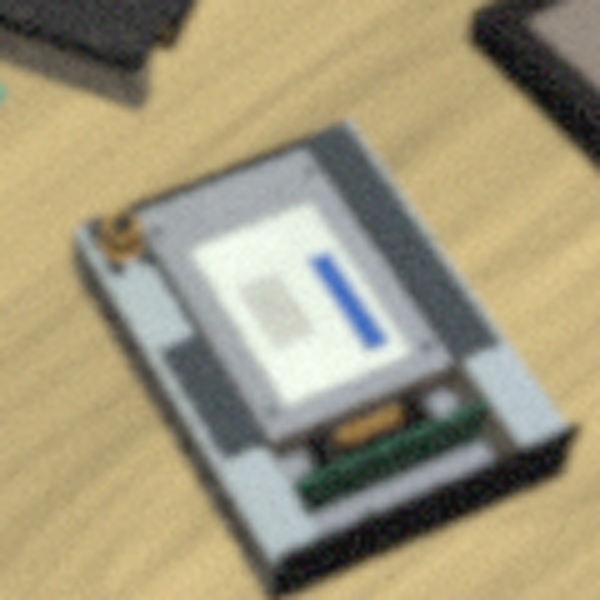

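The carrier is home and flush with the tray's open end. It hasn't shifted (label within 0.1 mm of where it was), the screw is down on the tab at (122,240), and the robot is clear.

```bash
python3 -c "
from plant import workorder; print(workorder.close_job())"
```

```text
the job is handed in; nothing more can be done
None
```

The drive carrier is fully home on the connector (pressed with about 23 N), the thumbscrew is clamped snug on its tab at about 0.15 N m, the arm is clear and touched nothing else, and the job is handed in at about 23 s; no verdict came back.

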